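# Hold a workpiece over the vacuum pod

## Robot

A 7-joint arm with a two-finger parallel gripper is mounted at the origin on the work surface; the furniture and walls round the work are solid. World frame = base frame: x ahead of the robot, y to its left, z up, the work surface at z = 0. Lengths are in m, angles in rad, forces in N, time in s.
With the tool pointing down it reaches from about 0.4 to 0.85 m from the base axis. Payload 6.9 kg.
Tool frame: the origin (TCP) lies on the front face of the gripper's body, between the roots of the fingers; the fingertips stand 73 mm ahead of it and the grasp point (between the pads) lies 54 mm ahead of it (arm.grasp_offset is the distance from the TCP to the grasp point, in m); z points along the fingers, y is the line along which they close (so a half turn about z gives the same grasp; the last joint's range is limited). The gripper opens to 85 mm and grips with 20 to 120 N. Pads are 22 mm wide; open, the fingers measure 114 mm over their backs; the gripper's body (76 mm by 85 mm) begins 54 mm behind the grasp point. The pads swing forward as they close: fully open they stand 13 mm farther back than shut.
Start: joints at [1.274, 0.507, -0.238, 1.5, 0.126, 1.149, -0.155], TCP at [0.245, -0.575, 0.304] pointing down, gripper open.
Joint ranges: [-3.08, 3.08], [-0.24, 2.05], [-1.43, 1.35], [0, 2.5], [-1.52, 4.66], [0.17, 1.96], [-2.89, 2.89]. Speed limits (rad/s): [2.39, 2.39, 3.14, 3.14, 3.14, 3.14, 3.14].

## Interface

Orientations are given as a unit quaternion [x, y, z, w].
In Python, from plant import arm gives the robot as it stands. Calls block until the motion is done:
- arm.move_to(position, orientation): joint-space move of the TCP to a pose.
- arm.line_to(position, attitude=None, velocity=0.15, max_force=None): straight line of the TCP; attitude=None keeps the orientation; velocity is the mean speed in m/s. With max_force (N) it stops when the force on the tool has changed by that much, and returns True; else False.
- arm.move_j(angles): joint-space move.
- arm.set_gripper(opening): opening from 0.0 (shut) to 1.0 (fully open); the grip force is fixed at half the most; returns when the fingers have stopped.
- arm.hold(seconds).
- arm.solve_ik(position, orientation): joint angles nearest the present ones, or None.
- arm.read_camera(name): name is "side" or "top"; returns a dict with "image" (420x560x3 uint8, red, green, blue), "vertical_fov" (degrees; the focal length in pixels is half the picture's height over the tangent of half this angle, whatever the lens; pixels are square), "cx", "cy" (the principal point, pixels), "D" ([k1, k2, p1, p2, k3] as OpenCV has them; the pictures are not rectified), "R" (3x3) and "t" (3): a world point X has camera coordinates R X + t. Camera axes: x right, y down, z forward; pixel columns grow to the right and rows downward; lengths in m; the calibration is good to about 2 mm. A picture is of the moment at which its call begins. There is no depth.
A pose or a line that the arm cannot do raises arm.PlanningError and nothing moves.
- arm.hand_in(): hands the job in; it is judged then, once.
Readings, each from a call of its own:
- arm.get_clock(): time.
- arm.get_joints(): joint angles.
- arm.get_qd(): joint speeds.
- arm.get_effort(): joint torques, N m.
- arm.get_position(): TCP position.
- arm.get_eef_rot(): TCP orientation.
- arm.get_contact_force(): force on the tool from outside, world axes, zero at the start.
- arm.get_wrist_torque(): the same for the moment, N m.
- arm.get_width(): opening from 0.0 (shut) to 1.0 (fully open).
- arm.get_grasp_force(): force on a finger pad.
Only numpy, scipy, OpenCV 4.12 (cv2) and the standard library are available. Lean on these libraries where they do the work, as an engineer would, in place of code of your own. Each camera call takes 0.05 s, during which the arm holds its last target. There are 200 camera calls.

## Task

Prime the vacuum pod by pushing its red pump knob all the way down to its stop and letting it spring back, then pick up the square pale wooden off-cut, carry it over the things standing on the bench and hold it level about 10 mm above the pod's black rubber pad, centred on the pad and lined up with it, so that I can check it before it gets sucked down. It must never touch the pod, and the other things must stay where they stand. Finish while still holding the off-cut steadily there in the gripper; do not set it down.

Things in the scene. Friction and masses are not known exactly. Their poses are not given: they have to be found in the camera images.
- vacuum_pod: vacuum pod: a blue block with a black rubber pad on top, on an aluminium base plate (245 x 100 x 12 mm) screwed to the bench on the robot's right, with the pump at its far end. Origin on the bench under the pad's centre; x along its length towards the pump, z up.
- workpiece: the square off-cut of pale wood, the only bar with a square section: 45 x 140 x 45 mm, 0.11 to 0.23 kg, lying loose on the bench on the robot's left. Origin at the centre of its underside; its y axis runs along the 140 mm length, x across, z up. Its length runs mostly from side to side. It and the brown sanding block trade places from start to start.
- pad (a point): centre of the top face of the pod's black rubber pad, 140 mm (x) by 45 mm (y), the same outline as the off-cut, facing up 44 mm above the bench. x runs along the pad's length towards the pump (forward and to the left, seen from the robot), z up. The pump's axis stands 115 mm from this point along +x.
- pump_top (a point): centre of the top of the red pump knob (44 mm across) on the pod's pump, 100 mm above the bench when up; it is pushed straight down and moves with the knob.
- pump (a joint): travel of the pump knob in m: 0 up, 0.018 fully down on its stop. A spring brings it back; it takes about 2.4 N to start moving and 6 N at the stop.
- oil_can: copper oil can with a thin upright spout, 84 x 103 x 196 mm, loose, standing straight ahead of the robot, on the bench between the off-cut and the pod; origin at the centre of its underside. Leave it alone.
- paint_tin: paint tin, 78 mm across and 78 mm tall, loose, just beyond the oil can; origin at the centre of its underside. Leave it alone.
- sanding_block: brown cork sanding block, 62 x 116 x 34 mm, loose, lying on the robot's left beside the off-cut; origin at the centre of its underside, y along its length. Leave it alone.

How it is judged:
By the outcome, as a careful person would: the job done as asked, in the order asked, and still so for the second after the job is handed in, while the arm keeps its last pose, push and grip.
It also fails if it takes over 54 s, if anything falls off the work surface, if the arm or the gripper's body presses on something with over 40 N, if the wrist force passes 120 N, or if a joint passes its speed limit or range.

## Working session

There is one attempt and no reset: what is moved stays moved. The work goes in short steps, each a Python script; the robot and the scene stay as the last script left them, time stands still between calls to the robot, and variables do not carry over. Pictures are saved under pics/ and viewed, at most 10 in all, crops included, and the job is handed in when it is done.

```bash
mkdir -p pics; ls; python3 - <<'E'
from plant import arm
import cv2
for n in("side","top"):
    d=arm.read_camera(n); cv2.imwrite(f"pics/{n}0.png",d["image"][:,:,::-1])
    print(n,d["vertical_fov"],d["cx"],d["cy"],d["D"],d["R"],d["t"])
print(arm.get_clock(),arm.get_position(),arm.get_eef_rot(),arm.grasp_offset)
E
```

```text
pics
side 49.72434907147283 280.33909979985725 216.1963286179447 [-0.14316041  0.          0.          0.          0.        ] [[-0.98236025 -0.18699489 -0.0011133 ]
 [-0.10079577  0.53451703 -0.83912559]
 [ 0.15750728 -0.82421141 -0.54393658]] [0.44845376 0.14513306 1.02477608]
top 43.011510528511245 291.1084390474901 201.81379128763095 [-0.16616312  0.          0.          0.          0.        ] [[-0.02836184 -0.99959494  0.00235947]
 [-0.98899484  0.02771804 -0.1453304 ]
 [ 0.14520614 -0.00645534 -0.98938036]] [-0.00585133  0.47211047  1.17387474]
0.1 [ 0.24480827 -0.57470379  0.30313873] [ 9.79786663e-01  2.00043675e-01 -1.71854090e-04 -7.70205533e-04] 0.0539
```

View pics/side0.png

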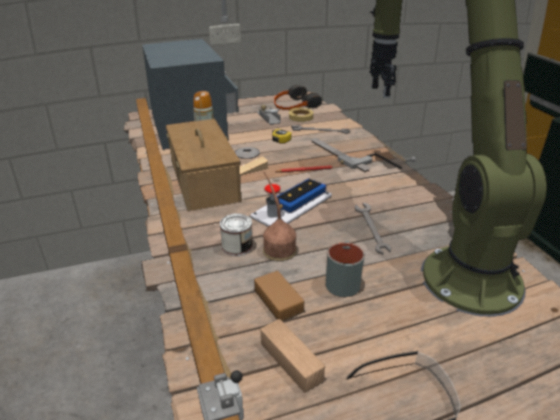

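View pics/top0.png

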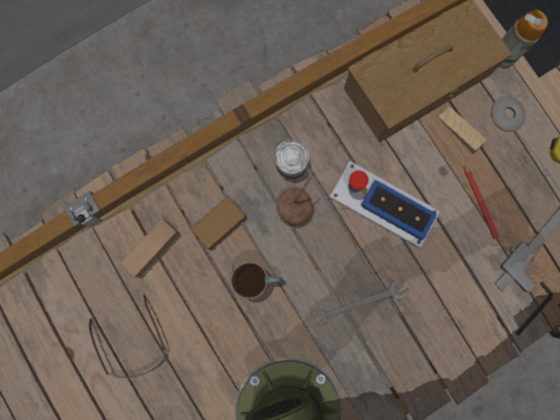

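The side view shows the pale off-cut at about (292,353), the sanding block at (279,295), a mug at (345,270), the can at (280,240), and the pod at (295,200) with its red knob at (272,188). In the top view the off-cut is at (149,248), the sanding block at (218,223), the mug at (250,280), the can at (295,207), the tin at (292,158), the knob at (358,181) and the pad around (400,209).

```bash
cat > h.py <<'E'
from plant import arm
import numpy as np, cv2
from scipy.spatial.transform import Rotation as Rn
class Cam:
    def __init__(s,n):
        d=arm.read_camera(n); s.im=d["image"]; f=s.im.shape[0]/2/np.tan(np.radians(d["vertical_fov"])/2)
        s.K=np.array([[f,0,d["cx"]],[0,f,d["cy"]],[0,0,1]]); s.D=np.array(d["D"],float); s.R=np.array(d["R"]); s.t=np.array(d["t"]); s.c=-s.R.T@s.t
        s.hsv=cv2.cvtColor(s.im,cv2.COLOR_RGB2HSV)
    def ray(s,uv):
        u=cv2.undistortPoints(np.float64(uv).reshape(-1,1,2),s.K,s.D)[:,0]
        return np.c_[u,np.ones(len(u))]@s.R
    def plane(s,uv,z):
        r=s.ray(uv); return s.c+r*((z-s.c[2])/r[:,2])[:,None]
    def px(s,X): return cv2.projectPoints(np.float64(X).reshape(-1,1,3),cv2.Rodrigues(s.R)[0],s.t,s.K,s.D)[0][:,0]
def tri(a,ua,b,ub):
    ra,rb=a.ray(ua)[0],b.ray(ub)[0]
    k=np.linalg.lstsq(np.c_[ra,-rb],b.c-a.c,rcond=None)[0]
    p,q=a.c+ra*k[0],b.c+rb*k[1]; return (p+q)/2,np.linalg.norm(p-q)
def blob(m,box):
    M=np.zeros(m.shape,np.uint8); x0,y0,x1,y1=box; M[y0:y1,x0:x1]=m[y0:y1,x0:x1]
    c=max(cv2.findContours(M,cv2.RETR_EXTERNAL,cv2.CHAIN_APPROX_NONE)[0],key=cv2.contourArea)
    return c
E
python3 - <<'E'
from h import *
T,S=Cam("top"),Cam("side")
def z(c,x,y,w,h): 
    return cv2.resize(c.im[y:y+h,x:x+w,::-1],(400,300),interpolation=cv2.INTER_CUBIC)
m=np.vstack([np.hstack([z(T,109,218,80,60),z(T,325,155,120,90)]),np.hstack([z(S,252,313,80,60),z(S,245,170,100,75)])])
cv2.imwrite("pics/m.png",m)
for c,b in((T,(325,155,445,245)),(S,(245,170,345,235))):
    h=c.hsv
    for nm,mk in(("red",((h[...,0]<8)|(h[...,0]>172))&(h[...,1]>170)&(h[...,2]>90)),("blue",(h[...,0]>100)&(h[...,0]<130)&(h[...,1]>120)&(h[...,2]>30))):
        k=blob(mk.astype(np.uint8),b); print(nm,cv2.contourArea(k),cv2.minAreaRect(k),cv2.fitEllipse(k))
print(T.im[248,149],S.im[340,290],T.im[223,218])
E
```

```text
red 219.5 ((358.0, 180.5), (17.0, 16.0), 90.0) ((358.08184814453125, 180.019287109375), (16.52203941345215, 17.09563636779785), 29.671903610229492)
blue 1918.5 ((398.565673828125, 209.6586456298828), (70.2279281616211, 29.13503074645996), 28.855661392211914) ((398.7659912109375, 209.6432647705078), (31.35938835144043, 87.38614654541016), 119.5374755859375)
red 29.5 ((275.5, 188.0), (6.0, 7.0), 90.0) ((275.80352783203125, 187.74949645996094), (5.580275058746338, 7.609759330749512), 133.1975860595703)
blue 380.5 ((303.39422607421875, 197.9120635986328), (15.29050350189209, 47.42888259887695), 70.70995330810547) ((300.3026123046875, 197.8425750732422), (14.621850967407227, 48.76744842529297), 65.93576049804688)
[142 118  96] [201 163 128] [119  92  68]
```

View pics/m.png

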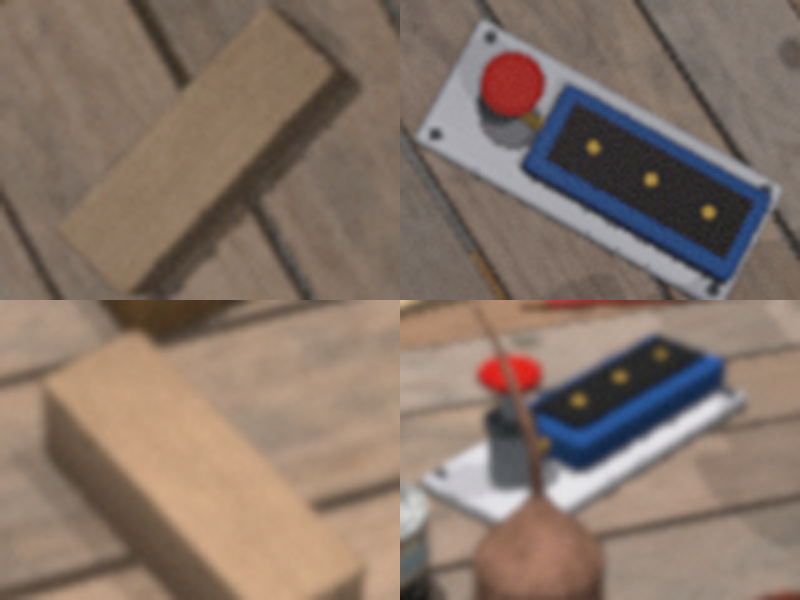

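The montage shows the top-view off-cut corners at montage pixels (268,8), (335,70), (125,293), (62,230). In the side view three corners show, at (45,80), (140,30), (360,275). The pad has three gold dots, and both views also show the knob top.

```bash
cat > meas.py <<'E'
from h import *
T,S=Cam("top"),Cam("side")
cv=lambda p,s,o:(np.float64(p)+.5)/s-.5+o
tc=cv([(268,8),(335,70),(125,293),(62,230)],5,(109,218)); sc=cv([(45,80),(140,30),(360,275)],5,(252,313))
for a,b in zip(tc,sc): print("corner",*tri(T,a,S,b))
P=T.plane(tc,.045)[:,:2]; print("top rect",P.mean(0),[np.linalg.norm(P[i]-P[i-1]).round(4) for i in range(4)],np.degrees([np.arctan2(*(P[0]-P[3])[::-1]),np.arctan2(*(P[1]-P[2])[::-1])]))
Q=S.plane(sc,.045)[:,:2]; print("side rect",(Q[0]+Q[2])/2,np.linalg.norm(Q[0]-Q[1]),np.linalg.norm(Q[2]-Q[1]),np.degrees(np.arctan2(*(Q[1]-Q[2])[::-1])))
def dots(c,p):
    o=[]
    for u,v in p:
        x,y=int(round(u)),int(round(v)); w=c.im[y-3:y+4,x-3:x+4].astype(float); g=np.clip(w[...,0]-w[...,2]-25,0,None)
        yy,xx=np.mgrid[y-3:y+4,x-3:x+4]; o.append([(g*xx).sum()/g.sum(),(g*yy).sum()/g.sum()])
    return np.array(o)
td=dots(T,cv([(193,147),(251,180),(309,212)],10/3,(325,155))); sd=dots(S,cv([(178,100),(220,77),(261,54)],4,(245,170)))
for a,b in zip(td,sd): print("dot",*tri(T,a,S,b))
D=T.plane(td,.044); print("dots@44",D, np.degrees(np.arctan2(*(D[0]-D[2])[1::-1])))
h=T.hsv; m=((h[...,2]<75)&(h[...,1]<110)).astype(np.uint8)
m=cv2.morphologyEx(m,cv2.MORPH_CLOSE,np.ones((5,5)))
k=blob(m,(366,184,436,235)); r=cv2.minAreaRect(k); B=T.plane(cv2.boxPoints(r),.044)[:,:2]; print("pad",r,B.mean(0),[(B[i]-B[i-1]).round(4) for i in range(4)])
h=S.hsv; kn=tri(T,(358.05,180.2),S,cv([(110,74)],4,(245,170))[0]); print("knob",kn, T.plane([(358.05,180.2)],.1))
for n,u,z in(("can",(295,207),.05),("spout",(312,188),.19),("tin",(292,158),.078),("mug",(250,280),.08),("sand",(218,223),.034),("boxcorner",(384,136),.05)): print(n,T.plane([u],z))
E
python3 meas.py
```

```text
corner [0.44061278 0.27393636 0.04195578] 0.003073456764913187
corner [0.410875   0.24273234 0.04313146] 0.0016434967695779638
corner [0.31347497 0.34045357 0.0386891 ] 0.0034351780520043102
top rect [0.37515294 0.30541943] [np.float64(0.1366), np.float64(0.0422), np.float64(0.1375), np.float64(0.041)] [-43.96772136 -44.44051924]
side rect [0.37822548 0.31106433] 0.04404739657713133 0.13960076868477053 -46.339584762333544
dot [ 0.47308324 -0.22628287  0.04344263] 0.002545777033447712
dot [ 0.44987519 -0.26466875  0.04331583] 0.002733994380694917
dot [ 0.42581547 -0.30299919  0.04387002] 0.0016596651874855738
dots@44 [[ 0.47171931 -0.22626494  0.044     ]
 [ 0.44841349 -0.26459526  0.044     ]
 [ 0.42496846 -0.30300125  0.044     ]] 58.64854356075912
pad ((399.5377502441406, 208.63206481933594), (60.99674606323242, 19.23145866394043), 29.05460548400879) [ 0.44796285 -0.26399112] [array([0.0709, 0.1182]), array([ 0.0379, -0.0233]), array([-0.0713, -0.1189]), array([-0.0375,  0.024 ])]
knob (array([ 0.50814851, -0.16545389,  0.09405574]), np.float64(0.0034247925787527743)) [[ 0.50531885 -0.1648012   0.1       ]]
can [[ 0.45752912 -0.02741763  0.05      ]]
spout [[ 0.47542138 -0.060294    0.19      ]]
tin [[ 0.56332389 -0.0236277   0.078     ]]
mug [[0.29816602 0.07405837 0.08      ]]
sand [[0.42804574 0.14751962 0.034     ]]
boxcorner [[ 0.61631788 -0.23679467  0.05      ]]
```

```bash
cat >> h.py <<'E'
def q(psi): return (Rn.from_euler('z',psi,degrees=True)*Rn.from_euler('x',180,degrees=True)).as_quat()
PAD=np.array([.4489,-.2643]); PY=58.65
KNOB=np.array([.5083,-.1658]); WP=np.array([.3767,.3085]); WY=135.
G=arm.grasp_offset
E
python3 - <<'E'
from h import *
for n,p,z,ys in(("knob",KNOB,.25,(23,58.65,-31.35)),("kn2",KNOB,.15,(23,58.65,-31.35)),("pick",WP,.08,(-45,135)),("pickhi",WP,.36,(-45,135)),("pad",PAD,.136,(58.65,-121.35)),("padhi",PAD,.36,(58.65,-121.35))):
    for y in ys:
        j=arm.solve_ik([*p,z],q(y)); print(n,y,None if j is None else np.round(j,2))
E
```

```text
knob 23 [ 0.55  0.44 -0.4   1.82  0.21  0.93 -1.12]
knob 58.65 [ 0.64  0.45 -0.54  1.82  0.28  0.95 -0.57]
knob -31.35 [ 0.36  0.42 -0.13  1.82  0.07  0.91 -1.92]
kn2 23 [ 0.48  0.56 -0.32  1.93  0.27  0.69 -1.17]
kn2 58.65 [ 0.57  0.57 -0.45  1.93  0.37  0.72 -0.65]
kn2 -31.35 [ 0.31  0.54 -0.06  1.93  0.05  0.66 -1.9 ]
pick -45 [-0.03  0.94 -1.23  2.11  1.12  1.01  2.04]
pick 135 [-0.39  0.66 -0.53  2.11  0.65  0.54 -0.61]
pickhi -45 [-1.29  0.31  0.75  1.76 -0.23  1.16 -2.82]
pickhi 135 [ 0.13  0.48 -1.32  1.75  0.48  1.3  -0.52]
pad 58.65 [ 0.74  0.57 -0.37  1.98  0.33  0.65 -0.4 ]
pad -121.35 [ 0.26  0.58  0.35  1.99 -0.32  0.63 -2.88]
padhi 58.65 [ 0.85  0.32 -0.5   1.67  0.16  1.19 -0.24]
padhi -121.35 [-0.23  0.5   1.15  1.69 -0.48  1.27 -2.67]
```

```bash
python3 - <<'E'
from h import *
arm.move_to([*KNOB,.25],q(58.65)); arm.set_gripper(0.0)
arm.line_to([*KNOB,.185],velocity=.1)
f0=np.array(arm.get_contact_force())
hit=arm.line_to([*KNOB,.145],velocity=.03,max_force=15)
print(hit,arm.get_position(),np.array(arm.get_contact_force())-f0)
c=Cam("side"); cv2.imwrite("pics/push.png",cv2.resize(c.im[120:240,220:380,::-1],(640,480)))
arm.line_to([*KNOB,.25],velocity=.1); arm.hold(.2)
c=Cam("side"); cv2.imwrite("pics/up.png",cv2.resize(c.im[120:240,220:380,::-1],(640,480)))
print(arm.get_clock(),arm.get_position())
E
```

```text
True [ 0.50843626 -0.16581609  0.15467885] [-2.2870464   1.25366156  8.67550401]
6.025 [ 0.50816532 -0.16573868  0.24955235]
```

View pics/push.png

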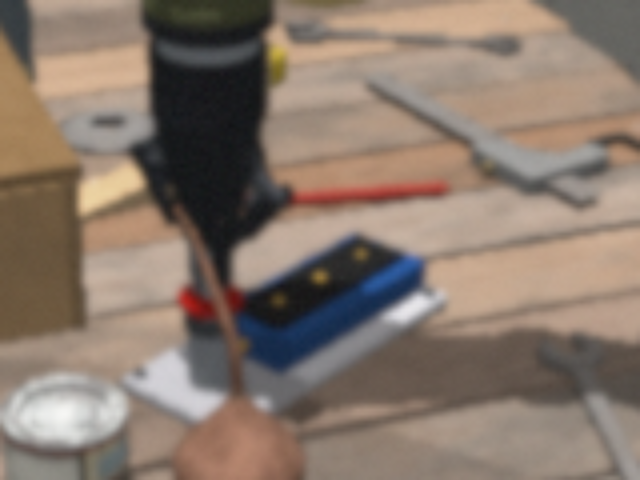

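The knob is pressed to its stop: the fingertips reached z = 0.0817 and the force tripped. Next is the pick.

```bash
python3 - <<'E'
from h import *
arm.line_to([*KNOB,.36],velocity=.2); arm.set_gripper(1.0)
try: arm.line_to([*WP,.36],q(WY),velocity=.25); print("line")
except arm.PlanningError as e: print(e); arm.move_to([*WP,.36],q(WY))
print(arm.get_clock(),arm.get_position(),np.round(arm.get_joints(),2))
arm.line_to([*WP,.15],velocity=.15)
print("d",arm.line_to([*WP,.028+G],velocity=.06,max_force=10))
arm.set_gripper(0.0); print(arm.get_width(),arm.get_grasp_force(),arm.get_position(),arm.get_clock())
print(arm.line_to([*WP,.20],velocity=.1)); arm.line_to([*WP,.36],velocity=.15); print(arm.get_width(),arm.get_grasp_force(),arm.get_contact_force(),arm.get_clock(),np.round(arm.get_joints(),2))
for n in("side","top"):
    c=Cam(n); cv2.imwrite(f"pics/lift_{n}.png",c.im[:,:,::-1])
u=np.vstack([cv2.imread("pics/lift_side.png")[50:350,:400],]) 
t=cv2.imread("pics/lift_top.png")[100:400,50:450]
cv2.imwrite("pics/lift.png",np.hstack([u,t]))
E
```

```text
line
9.625 [0.37702792 0.30769416 0.35993242] [-0.    0.36 -1.03  1.75  0.33  1.22 -0.33]
d False
0.5190020551156272 61.644694805145264 [0.37680715 0.30854126 0.08230363] 12.9167
False
0.5219959152653743 61.12688899040222 [-0.1380994   0.33764537 -2.25976104] 15.4667 [-0.    0.36 -1.03  1.75  0.33  1.22 -0.34]
```

View pics/lift.png

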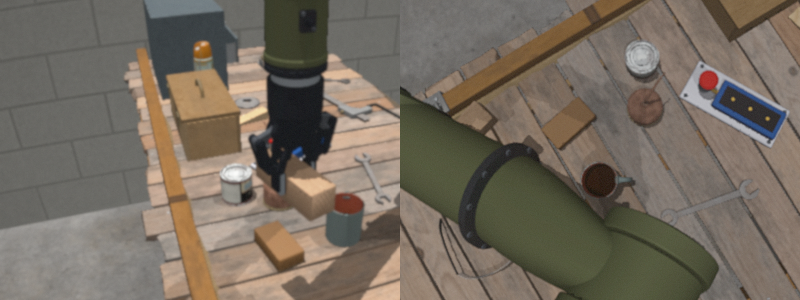

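The off-cut is held and lifted (side view, about (305,185) in the left half), and the others have not moved. I'll carry it over the pod and measure from above before lowering.

```bash
python3 - <<'E'
from h import *
arm.line_to([*PAD,.36],q(PY),velocity=.2); arm.line_to([*PAD,.20],velocity=.12); arm.hold(.3)
print(arm.get_clock(),arm.get_width(),arm.get_position(),arm.get_eef_rot(),q(PY))
S,T=Cam("side"),Cam("top")
z=lambda c,x,y:cv2.resize(c.im[y:y+100,x:x+100,::-1],(400,400),interpolation=cv2.INTER_CUBIC)
cv2.imwrite("pics/side_c.png",S.im[:,:,::-1]); cv2.imwrite("pics/top_c.png",T.im[:,:,::-1])
cv2.imwrite("pics/c.png",np.hstack([z(S,250,120),z(T,350,160)]))
E
```

```text
20.3833 0.5172254820277952 [ 0.44899442 -0.26434462  0.20026593] [8.71856507e-01 4.89761328e-01 1.17880248e-04 2.42627566e-04] [8.71855656e-01 4.89762917e-01 2.99893294e-17 5.33857619e-17]
```

View pics/c.png

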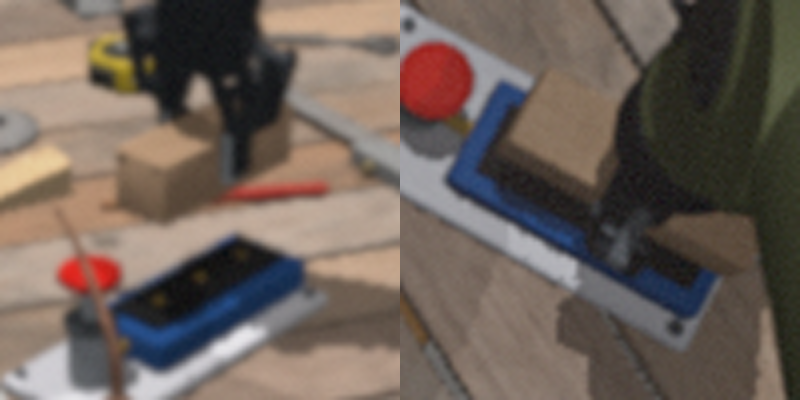

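The off-cut hangs above the pad, with its pump end visible in both views: around (160,170) in the side half and (550,70) in the top half. I'll enlarge to pick its corners accurately.

```bash
python3 - <<'E'
import cv2,numpy as np
z=lambda f,x,y:cv2.resize(cv2.imread(f)[y:y+60,x:x+50],(400,480),interpolation=cv2.INTER_CUBIC)
m=np.hstack([z("pics/side_c.png",276,135),z("pics/top_c.png",366,168)])
m=cv2.convertScaleAbs(m,alpha=1.4)
cv2.imwrite("pics/c2.png",m)
E
```

```text
(no output)
```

View pics/c2.png

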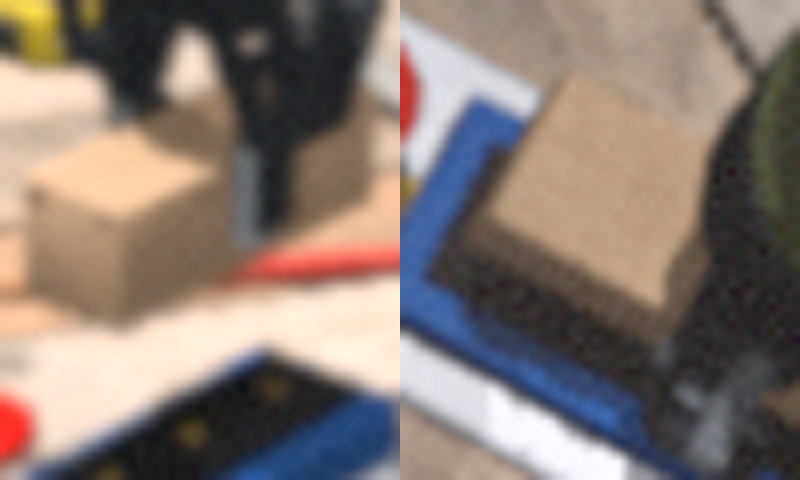

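The enlargement shows the pump-end corners. In the side half they are at (28,188) and (124,215) on top, and (30,280) and (125,325) at the bottom. In the top half they are at (175,72) and (92,210).

```bash
python3 - <<'E'
from h import *
T,S=Cam("top"),Cam("side")
cv=lambda p,o:(np.float64(p)+.5)/8-.5+o
s=cv([(28,188),(124,215),(30,280),(125,325)],(276,135)); t=cv([(175,72),(92,210)],(366,168))
u=np.array([np.cos(np.radians(PY)),np.sin(np.radians(PY))]); v=np.array([-u[1],u[0]])
f=lambda X:np.r_[(X[:2]-PAD)@u,(X[:2]-PAD)@v,X[2]].round(4)
for i in(0,1): X,e=tri(T,t[i],S,s[i]); print("tri",f(X),e)
ztop=arm.get_position()[2]-G-.028+.045; print("ztop exp",ztop)
for x in T.plane(t,ztop): print("top",f(x))
for x in S.plane(s[:2],ztop): print("side",f(x))
for x in S.plane(s[2:],ztop-.045): print("side bottom",f(x))
E
```

```text
tri [ 0.0664 -0.0207  0.1572] 0.0005492776826010235
tri [0.0683 0.023  0.1623] 0.00043693182022936516
ztop exp 0.1631488035517889
top [ 0.0666 -0.0189  0.1631]
top [0.0682 0.0234 0.1631]
side [ 0.0756 -0.0126  0.1631]
side [0.0697 0.0239 0.1631]
side bottom [ 0.059  -0.0269  0.1181]
side bottom [0.0621 0.0184 0.1181]
```

```bash
python3 - <<'E'
from h import *
u=np.array([np.cos(np.radians(PY)),np.sin(np.radians(PY))])
P=PAD+.0015*u
arm.line_to([*P,.17],velocity=.06); print(arm.line_to([*P,.1363],velocity=.03,max_force=6)); arm.hold(.4)
print(arm.get_clock(),arm.get_width(),arm.get_position(),arm.get_contact_force())
S,T=Cam("side"),Cam("top")
cv2.imwrite("pics/side_d.png",S.im[:,:,::-1]); cv2.imwrite("pics/top_d.png",T.im[:,:,::-1])
z=lambda c,x,y,w,h:cv2.resize(c.im[y:y+h,x:x+w,::-1],(400,480),interpolation=cv2.INTER_CUBIC)
cv2.imwrite("pics/d.png",cv2.convertScaleAbs(np.hstack([z(S,270,155,60,72),z(T,352,165,60,72)]),alpha=1.4))
E
```

```text
False
22.9083 0.516784805655487 [ 0.44969618 -0.26303878  0.13635494] [ 0.18608361 -0.20889947 -2.03853537]
```

View pics/d.png

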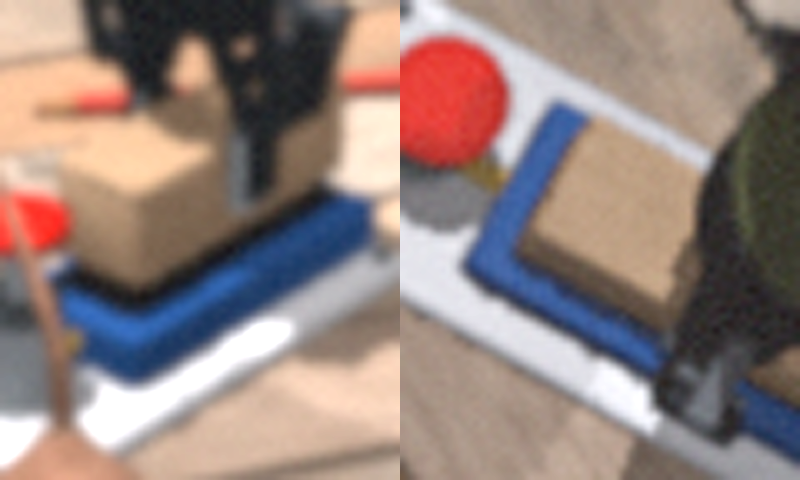

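The off-cut sits about 10 mm above the pad, outlines nearly aligned. In the side half, its bottom near corner is at about (137,292) and the pad corner at about (137,305). In the top half, the top-face corners are at (190,118) and (130,235). I'll check against the projected ideal.

```bash
python3 - <<'E'
from h import *
T,S=Cam("top"),Cam("side")
u=np.array([np.cos(np.radians(PY)),np.sin(np.radians(PY))]); v=np.array([-u[1],u[0]])
def cor(a,b,z): return np.r_[PAD+a*u+b*v,z]
im=[]
for c,o,n in((S,(270,155),"side"),(T,(352,165),"top")):
    x,y=o; m=cv2.convertScaleAbs(cv2.resize(c.im[y:y+72,x:x+60,::-1],(400,480),interpolation=cv2.INTER_CUBIC),alpha=1.4)
    def p(X): return (c.px(X)[0]-o+.5)*20/3-.5
    for z,col in((.099,(0,255,0)),(.054,(0,255,255)),(.044,(255,0,255))):
        q4=[p(cor(a,b,z)) for a,b in((.07,.0225),(.07,-.0225),(-.07,-.0225),(-.07,.0225))]
        cv2.polylines(m,[np.round(q4).astype(int)],True,col,1); print(n,z,np.round(q4[:2]),np.round(q4[3]))
    im.append(m)
cv2.imwrite("pics/e.png",np.hstack(im))
E
```

```text
side 0.099 [[138. 190.]
 [ 55. 154.]] [353.  73.]
side 0.054 [[137. 287.]
 [ 55. 250.]] [348. 166.]
side 0.044 [[137. 308.]
 [ 55. 271.]] [347. 186.]
top 0.099 [[135. 222.]
 [200. 103.]] [511. 434.]
top 0.054 [[114. 242.]
 [177. 128.]] [477. 447.]
top 0.044 [[110. 246.]
 [172. 133.]] [470. 450.]
```

View pics/e.png

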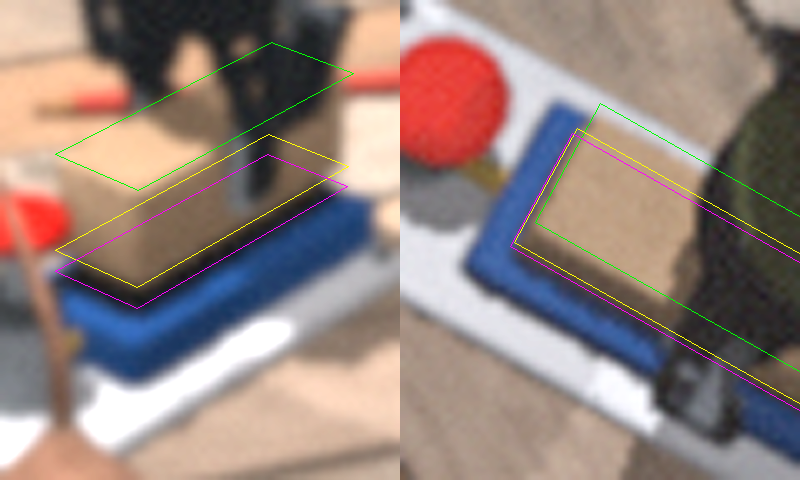

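```bash
cat > edges.py <<'E'
from h import *
import sys
from scipy.ndimage import map_coordinates as mc, gaussian_filter1d as g1
u=np.array([np.cos(np.radians(PY)),np.sin(np.radians(PY))]); v=np.array([-u[1],u[0]])
W=lambda a,b,z:np.r_[PAD+a*u+b*v,z]
def edge(c,im,ch,ax,val,lo,hi,z,sgn,rng=.007):
    "edge at coordinate val along axis ax ('u'/'v'), sampled for the other coordinate in lo..hi; sgn of d(channel)/d(coord); -> offset mm, tilt deg"
    I=im.astype(float); I={'RB':I[...,0]-I[...,2],'R':I[...,0]}[ch]
    s=np.arange(-rng,rng+1e-9,.0002); ts=np.linspace(lo,hi,25); o=[]
    for t in ts:
        X=[W(val+k,t,z) if ax=='u' else W(t,val+k,z) for k in s]; p=c.px(X)
        g=sgn*np.gradient(g1(mc(I,[p[:,1],p[:,0]],order=1),4)); w=np.clip(g-.5*g.max(),0,None)
        o.append(s[g.argmax()])
    o=np.array(o); k=abs(o-np.median(o))<.0015; f=np.polyfit(ts[k],o[k],1)
    print(f"  {ax}={val*1e3:+.1f} z={z*1e3:.0f}: off {1e3*np.median(o):+.2f} mm spread {1e3*o[k].std():.2f} n={k.sum()} slope {np.degrees(f[0]):+.2f}")
T,S=Cam("top"),Cam("side")
ld=lambda n:cv2.imread(f"pics/{n}.png")[:,:,::-1]
if __name__=="__main__":
    z=float(sys.argv[1])
    for n,c in(("top",T),("side",S)):
        i0=ld(n+"0"); print(n,"pad")
        for a in((.07,-1),(-.07,1)): edge(c,i0,'RB','u',a[0],-.018,.018,.044,a[1])
        for a in((.0225,-1),(-.0225,1)): edge(c,i0,'RB','v',a[0],-.06,.05,.044,a[1])
    print("top wood"); i=T.im
    edge(T,i,'RB','u',.07,-.018,.018,z+.045,-1); edge(T,i,'RB','v',-.0225,.03,.065,z+.045,1); edge(T,i,'R','v',.0225,.03,.065,z+.045,-1)
    print("side wood"); i=S.im
    edge(S,i,'R','v',.0225,.025,.065,z,-1); edge(S,i,'R','v',.0225,-.065,-.03,z,-1); edge(S,i,'R','u',.07,-.005,.018,z,-1); edge(S,i,'R','v',.0225,.03,.065,z+.045,-1)
E
python3 edges.py .054
```

```text
top pad
  u=+70.0 z=44: off -0.60 mm spread 0.29 n=25 slope -0.66
  u=-70.0 z=44: off +0.20 mm spread 0.33 n=25 slope +0.08
  v=+22.5 z=44: off +0.80 mm spread 0.31 n=25 slope +0.15
  v=-22.5 z=44: off +1.60 mm spread 0.27 n=25 slope +0.17
side pad
  u=+70.0 z=44: off +4.80 mm spread 0.54 n=20 slope +2.14
  u=-70.0 z=44: off -7.00 mm spread 0.00 n=15 slope +0.00
  v=+22.5 z=44: off +2.40 mm spread 0.68 n=24 slope +0.31
  v=-22.5 z=44: off +5.60 mm spread 0.30 n=24 slope -0.26
top wood
  u=+70.0 z=99: off +2.40 mm spread 0.45 n=22 slope +1.11
  v=-22.5 z=99: off +3.60 mm spread 0.32 n=25 slope +0.59
  v=+22.5 z=99: off +2.80 mm spread 0.27 n=25 slope +0.46
side wood
  v=+22.5 z=54: off +1.80 mm spread 0.83 n=20 slope +2.16
  v=+22.5 z=54: off -0.40 mm spread 0.69 n=9 slope +2.40
  u=+70.0 z=54: off +1.00 mm spread 0.70 n=21 slope +1.53
  v=+22.5 z=99: off +2.80 mm spread 0.60 n=25 slope +1.24
```

```bash
python3 - <<'E'
from edges import *
z=.054
print("top now"); i=T.im
edge(T,i,'RB','u',.07,-.018,.018,z,-1); edge(T,i,'RB','v',.0225,.03,.065,z,-1)
print("side now"); i=S.im
for lo,hi in((.03,.066),(-.066,-.03)):
    edge(S,i,'R','v',.0225,lo,hi,z,-1,.005); edge(S,i,'RB','v',.0225,lo,hi,.044,-1,.005)
i0=ld("side0"); edge(S,i0,'RB','v',.0225,.03,.066,.044,-1,.005); edge(S,i0,'RB','v',.0225,-.066,-.03,.044,-1,.005)
# intensity profile along v across the gap at u=.05
for nm,I in(("now",i),("0",i0)):
    p=S.px([W(.05,k,.044) for k in np.arange(.010,.036,.002)]); print(nm,[tuple(int(mc(I[...,ch].astype(float),[[q[1]],[q[0]]],order=1)[0]) for ch in(0,2)) for q in p])
E
```

```text
top now
  u=+70.0 z=54: off +0.20 mm spread 0.25 n=25 slope -0.22
  v=+22.5 z=54: off +4.20 mm spread 0.85 n=25 slope +3.03
side now
  v=+22.5 z=54: off +1.40 mm spread 0.78 n=21 slope -1.50
  v=+22.5 z=44: off +3.20 mm spread 0.21 n=23 slope -0.63
  v=+22.5 z=54: off +0.80 mm spread 0.65 n=10 slope +0.93
  v=+22.5 z=44: off +2.00 mm spread 0.75 n=25 slope +2.91
  v=+22.5 z=44: off +2.40 mm spread 0.43 n=25 slope -0.78
  v=+22.5 z=44: off +1.80 mm spread 0.58 n=25 slope +1.55
now [(72, 49), (61, 43), (49, 34), (38, 28), (31, 27), (24, 27), (18, 29), (18, 39), (21, 53), (24, 68), (25, 82), (29, 97), (31, 108)]
0 [(51, 41), (40, 38), (40, 40), (40, 41), (37, 40), (35, 44), (32, 53), (31, 72), (33, 95), (34, 116), (35, 135), (40, 144), (42, 147)]
```

```bash
python3 - <<'E' 2>&1 | grep -v "^corner"
from edges import *
import io,contextlib
with contextlib.redirect_stdout(io.StringIO()):
    pass
cv=lambda p,s,o:(np.float64(p)+.5)/s-.5+o
def dots(I,p):
    o=[]
    for a,b in p:
        x,y=int(round(a)),int(round(b)); w=I[y-2:y+3,x-3:x+4].astype(float); g=np.clip(w[...,0]-w[...,2]-25,0,None)
        yy,xx=np.mgrid[y-2:y+3,x-3:x+4]; o.append([(g*xx).sum()/g.sum(),(g*yy).sum()/g.sum()])
    return np.array(o)
td=dots(ld("top0"),cv([(193,147),(251,180),(309,212)],10/3,(325,155))); sd=dots(ld("side0"),cv([(178,100),(220,77),(261,54)],4,(245,170)))
f=lambda X:((X[:2]-PAD)@u*1e3).round(2).item().__str__()+" "+((X[:2]-PAD)@v*1e3).round(2).__str__()
for n,c,d in(("top",T,td),("side",S,sd)): print(n,[f(x) for x in c.plane(d,.044)])
i=S.im
for ch in("R","RB"):
    edge(S,i,ch,'u',.07,-.015,.018,.099,-1); edge(S,i,ch,'v',-.0225,.04,.065,.099,1); edge(S,i,ch,'v',.0225,.04,.068,.099,-1)
edge(T,T.im,'R','v',.0225,.045,.068,.099,-1); edge(T,T.im,'RB','v',-.0225,.04,.068,.099,1)
# wood triangulation: near pump top corner via fitted edges gives height
E
```

```text
top ['44.3 0.4', '-0.52 0.35', '-45.53 0.33']
side ['46.26 -1.55', '1.68 -1.57', '-44.44 -1.21']
  u=+70.0 z=99: off +3.60 mm spread 0.76 n=22 slope -0.16
  v=-22.5 z=99: off +3.80 mm spread 0.70 n=15 slope +5.38
  v=+22.5 z=99: off +2.80 mm spread 0.57 n=25 slope +1.11
  u=+70.0 z=99: off +3.20 mm spread 0.72 n=20 slope -1.03
  v=-22.5 z=99: off +3.00 mm spread 0.77 n=10 slope -1.43
  v=+22.5 z=99: off +3.00 mm spread 0.84 n=18 slope +2.39
  v=+22.5 z=99: off +2.80 mm spread 0.28 n=25 slope -0.35
  v=-22.5 z=99: off +3.60 mm spread 0.36 n=25 slope +1.10
```

Both views put the off-cut about 2.2 mm too far along +v (toward the robot) and about 0.7 mm along +u relative to the pad. I'll correct that and look again.

```bash
python3 - <<'E'
from edges import *
P=PAD+.0008*u-.0022*v
arm.line_to([*P,.1363],q(PY),velocity=.02,max_force=6); arm.hold(.5)
print(arm.get_clock(),arm.get_position(),P,arm.get_width(),arm.get_contact_force())
S,T=Cam("side"),Cam("top"); i=T.im
print("top"); edge(T,i,'RB','u',.07,-.018,.018,.054,-1); edge(T,i,'RB','v',-.0225,.03,.065,.099,1); edge(T,i,'R','v',.0225,.03,.065,.099,-1)
z=lambda c,x,y,w,h:cv2.resize(c.im[y:y+h,x:x+w,::-1],(400,480),interpolation=cv2.INTER_CUBIC)
cv2.imwrite("pics/f.png",cv2.convertScaleAbs(np.hstack([z(S,270,155,60,72),z(T,352,165,85,102)]),alpha=1.6))
E
```

```text
24.275 [ 0.45119085 -0.26472003  0.13629495] [ 0.45119502 -0.26476138] 0.5177498012330697 [-0.17973685 -0.5806559  -2.15323724]
top
  u=+70.0 z=54: off -0.20 mm spread 0.23 n=25 slope +0.08
  v=-22.5 z=99: off +1.40 mm spread 0.30 n=25 slope +0.70
  v=+22.5 z=99: off +0.40 mm spread 0.27 n=25 slope +0.54
```

View pics/f.png

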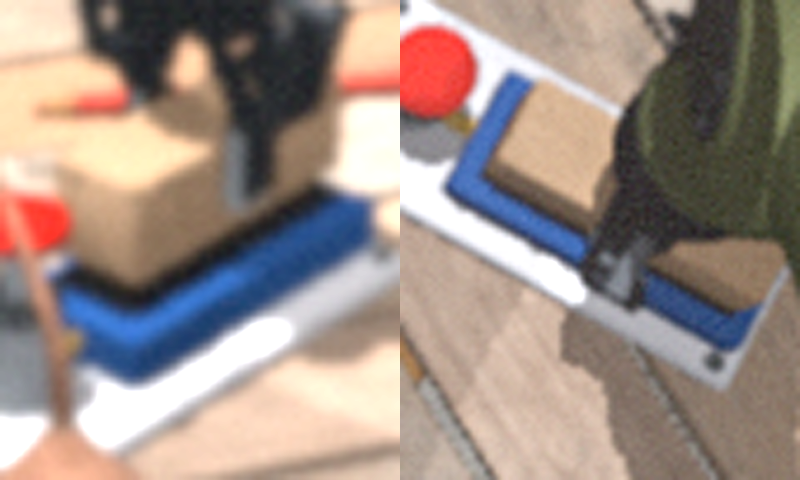

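The top half shows the off-cut matching the pad outline, with its measured offset equal to the pad's within about 0.5 mm. The side half shows an even black gap below it, and the red knob is back up. I'm handing it in.

```bash
python3 - <<'E'
from plant import arm
print(arm.hand_in())
E
```

```text
the job is handed in; nothing more can be done
None
```

I pushed the pump knob down to its stop and it sprang back; the off-cut is now held steady about 10 mm above the pad (height taken from the arm's own position), centred to about 1 mm by the top camera, and the job is handed in at about 24 s.

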